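# Line up the scent range by height on the display rack

## Task

Line up the four containers that stand loose in front of the wooden rack (a squat white-lidded jar and three amber bottles) on its row of cork pads, in order of height: the shortest on the end pad beside the short post, rising to the tallest on the end pad beside the tall post. Stand one upright in the middle of each pad and let go of them all.

Things in the scene. Friction and masses are not known exactly. Their poses are not given: they have to be found in the camera images.
- jar_mid (a point): loose squat jar with a ribbed white screw lid, the shortest: 47 mm high, lid 47 mm and body 44 mm across; point at its centre, half-way up, z up; grasp round body or lid
- bottle_small_mid (a point): loose amber bottle with black cap, the smallest bottle: 78 mm high, body 38 mm across, cylindrical to 56 mm up, cap 24 mm across; point at its centre, half-way up, z up; grasp round the body
- bottle_medium_mid (a point): loose amber bottle with black cap, the middle-sized bottle: 104 mm high, body 61 mm across, cylindrical to 76 mm up, cap 29 mm across; point at its centre, half-way up, z up; grasp round the body, about 60 to 70 mm up, so that the palm clears the cap
- bottle_tall_mid (a point): loose amber bottle with black cap, the tallest: 127 mm high, body 62 mm across, cylindrical to 94 mm up, cap 29 mm across; point at its centre, half-way up, z up; grasp round the body, about 80 to 90 mm up, so that the palm clears the cap
- seat_a_top (a point): fixed round cork pad, 72 mm across, 4 mm thick, on the wooden rack; the point is the centre of its upper face, 12 mm above the table; leftmost in the row as the robot sees it; x axis square to the row, away from the robot; neighbouring pads are about 95 mm centre to centre, the row lies roughly across the table, turned up to 0.2 rad
- seat_b_top (a point): fixed round cork pad, 72 mm across, 4 mm thick, on the wooden rack; the point is the centre of its upper face, 12 mm above the table; second from the left; x axis square to the row, away from the robot; a rail behind the pads, its top 22 mm above the table, has its near face about 62 mm behind the pad centres; the rack's board is 8 mm thick
- seat_c_top (a point): fixed round cork pad, 72 mm across, 4 mm thick, on the wooden rack; the point is the centre of its upper face, 12 mm above the table; third from the left; x axis square to the row, away from the robot
- seat_d_top (a point): fixed round cork pad, 72 mm across, 4 mm thick, on the wooden rack; the point is the centre of its upper face, 12 mm above the table; rightmost; x axis square to the row, away from the robot
- post_low_top (a point): top of the short dark wooden post, 16 mm thick and 25 mm high, fixed on the back rail at one end of the rack (either end), its top 47 mm above the table; 70 mm behind and 45 mm outward of the centre of the end pad
- post_high_top (a point): top of the tall dark wooden post, 16 mm thick and 80 mm high, fixed on the back rail at one end of the rack (either end), its top 102 mm above the table; 70 mm behind and 45 mm outward of the centre of the end pad
Mind the look-alikes: they are no part of the job. What is shaped like the part that bears bottle_small_mid but blue or red is not meant.

How it is judged (in metres and radians):
At the end, for the whole second after the job is handed in: Counting from the end of the rack with the short post, the pads hold the jar, the small, the medium and the tall bottle; each stands upright (within 0.12 rad) on its pad (centre height within 6 mm), within 12 mm of the pad's centre, released and at rest (((horizontal distance between post_low_top and seat_a_top below 0.15 m and horizontal distance between jar_mid and seat_a_top below 0.012 m and height (world z) of jar_mid between 0.0295 and 0.0415 m and horizontal distance between bottle_small_mid and seat_b_top below 0.012 m and height (world z) of bottle_small_mid between 0.045 and 0.057 m and horizontal distance between bottle_medium_mid and seat_c_top below 0.012 m and height (world z) of bottle_medium_mid between 0.058 and 0.07 m and horizontal distance between bottle_tall_mid and seat_d_top below 0.012 m and height (world z) of bottle_tall_mid between 0.0695 and 0.0815 m) or (horizontal distance between post_low_top and seat_d_top below 0.15 m and horizontal distance between jar_mid and seat_d_top below 0.012 m and height (world z) of jar_mid between 0.0295 and 0.0415 m and horizontal distance between bottle_small_mid and seat_c_top below 0.012 m and height (world z) of bottle_small_mid between 0.045 and 0.057 m and horizontal distance between bottle_medium_mid and seat_b_top below 0.012 m and height (world z) of bottle_medium_mid between 0.058 and 0.07 m and horizontal distance between bottle_tall_mid and seat_a_top below 0.012 m and height (world z) of bottle_tall_mid between 0.0695 and 0.0815 m)) and angle between each of jar_mid, bottle_small_mid, bottle_medium_mid, bottle_tall_mid's own z axis and vertical below 0.12 rad and linear speed of each of jar, bottle_small, bottle_medium, bottle_tall below 0.02 m/s and angular speed of each of jar, bottle_small, bottle_medium, bottle_tall below 0.2 rad/s); the robot touches nothing.
It also fails if it takes over 104 s, if anything falls off the work surface, if the arm or the gripper's body presses on something with over 40 N, if the wrist force passes 120 N, or if a joint passes its speed limit or range.

## Robot

A 6-joint arm with a two-finger parallel gripper is mounted at the origin on a cart in front of the work surface, level with it; the furniture and walls round the work are solid. World frame = base frame: x ahead of the robot, y to its left, z up, the work surface at z = 0. Lengths are in mm, angles in rad, forces in N, time in s.
With the tool pointing down it reaches from about 350 to 775 mm from the base axis. Payload 7.3 kg.
Tool frame: the origin (TCP) lies on the centre line of the jaws, within the pads' length; the fingertips stand finger_overhang ahead of it and the grasp point (between the pads) lies 8 mm behind it (finger_overhang is the distance from the TCP to the fingertips, in mm); z points along the fingers, y is the line along which they close (so a half turn about z gives the same grasp; the last joint's range is limited). The gripper opens to 92 mm and grips with 3 to 60 N. Pads are 19 mm wide; open, the fingers measure 130 mm over their backs; the gripper's body (75 mm by 190 mm) begins 47 mm behind the grasp point.
Start: joints at [-1.458, 0.342, 1.524, -0, 1.275, -0.146], TCP at [134.38, -507.529, 237.741] pointing down, gripper open.
Joint ranges: [-2.53, 2.53], [-0.77, 2.02], [0.04, 2.7], [-1, 4.14], [0.28, 2.66], [-3.11, 3.11]. Speed limits (rad/s): [2.57, 2.57, 3.14, 3.14, 3.14, 3.14].

## Interface

Orientations are given as [roll, pitch, yaw] about the fixed x, y, z axes, in that order (R = Rz(yaw) Ry(pitch) Rx(roll)).
In Python, from plant import get_obs, capture, close_job, finger_overhang gives the robot as it stands.
- The arm moves only by the shell command python3 -m inch 'ROWS'. ROWS is JSON, one flat list of numbers, 7 for each row, row after row: the turn, a rotation vector about the tool's x, y, z scaled (see below), then the shift along the tool's x, y, z scaled (see below), then the closure, from -1 (fully open) to 1 (shut). In form: [ax, ay, az, tx, ty, tz, gripper, ax, ay, az, tx, ty, tz, gripper, ...]. A call has 1 to 10 rows; each row shifts and turns the commanded pose from where the row before left it, along the tool's axes as they then stand; what a row does not reach is not made up. The controller multiplies each number of a shift by 0.8 m and each number of a turn by 1.5 rad. A row lasts 1/12 s, in which the tool goes at most 41.7 mm and 7.16 degrees, less where a joint would pass 70% of its speed; a pose out of reach is approached as far as the arm can. A call with a number of a shift or a turn outside -1 to 1 is refused whole. A call with a gripper value outside its range is refused whole. The fingers move at their own pace and stop on an object; the grip force is fixed at half the most. Time passes only in rows, so rows that do not move let the fingers close. It gives the time, the measured TCP pose, the force, the opening and the grip force at its end, in the units of the state.
- get_obs(): the state, without advancing time (a new reading comes with each control period).
- capture(name): name is "side" or "top"; returns a dict with "image" (400x640x3 uint8, red, green, blue), "mtx" (3x3 intrinsics, pixels), "pose" (4x4, takes a point from camera to world coordinates). Camera axes: x right, y up, looking along -z (the intrinsics and any distortion apply to the point x, -y, -z); pixel columns grow to the right and rows downward; lengths in mm; the calibration is good to about 2 mm. A picture is of the moment at which its call begins. There is no depth.
- close_job(): hands the job in; it is judged then, once.
The state is a dict: "time": time; "joint_positions": joint angles; "dq": joint speeds; "tau": joint torques, N m; "tool_pos": TCP position; "tcp_rot": TCP orientation; "contact_force": force on the tool from outside, world axes, zero at the start; "moment": the same for the moment, N m; "grip_width": finger opening in mm; "finger_force": force on a finger pad.
Only numpy, scipy, OpenCV 4.12 (cv2) and the standard library are available. Lean on these libraries where they do the work, as an engineer would, in place of code of your own. Each camera call takes 0.05 s, during which the arm holds its last target. There are 200 camera calls.

## Working session

There is one attempt and no reset: what is moved stays moved. The work goes in short steps, Python scripts to look and compute and a shell command to move; the robot and the scene stay as the last step left them, time stands still between calls to the robot, and variables do not carry over. Pictures are saved under pics/ and viewed, at most 14 in all, crops included, and the job is handed in when it is done.

```bash
mkdir -p pics; python3 - <<'E'
from plant import *
import cv2
print(get_obs(), finger_overhang)
for n in("top","side"):
    c=capture(n); cv2.imwrite(f"pics/{n}0.png",c["image"][:,:,::-1]); print(n,c["mtx"].tolist(),c["pose"].round(4).tolist(),[k for k in c])
E
```

```text
{'time': 0.0, 'joint_positions': array([-1.45797104e+00,  3.42736153e-01,  1.52503124e+00, -1.67761330e-05,
        1.27539621e+00, -1.45986339e-01]), 'dq': array([-0.00012249,  0.00131344, -0.00011199,  0.00059594,  0.00084824,
       -0.00114614]), 'tau': array([-1.96921355e-03, -4.31250679e+01, -2.44222748e+01,  7.15678465e-02,
        5.58438292e-02, -1.33903059e-04]), 'tool_pos': array([ 134.34271793, -507.10975308,  237.03301743]), 'tcp_rot': array([-3.14003608e+00, -2.12652494e-04,  2.58816353e-01]), 'contact_force': array([ 0.50165085,  0.2205033 , -0.23715991]), 'moment': array([0.00513941, 0.06457946, 0.00974861]), 'finger_force': 0.0, 'grip_width': 91.89650354335997} 11.0
top [[386.5038522559752, 0.0, 316.932742612106], [0.0, 386.5038522559752, 207.4671354032953], [0.0, 0.0, 1.0]] [[-0.0286, 0.9881, -0.1511, 377.1661], [-0.9995, -0.0297, -0.0048, 1.0402], [-0.0092, 0.1508, 0.9885, 1273.4368], [0.0, 0.0, 0.0, 1.0]] ['image', 'mtx', 'pose']
side [[374.3673489666912, 0.0, 312.0417781588108], [0.0, 374.3673489666912, 206.24193803210156], [0.0, 0.0, 1.0]] [[0.9595, 0.1327, -0.2484, 309.4673], [-0.2813, 0.4091, -0.868, -749.2535], [-0.0135, 0.9028, 0.4299, 466.5937], [0.0, 0.0, 0.0, 1.0]] ['image', 'mtx', 'pose']
```

View pics/top0.png

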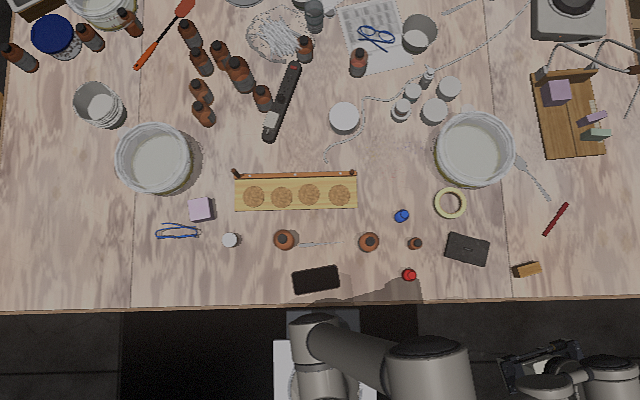

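View pics/side0.png

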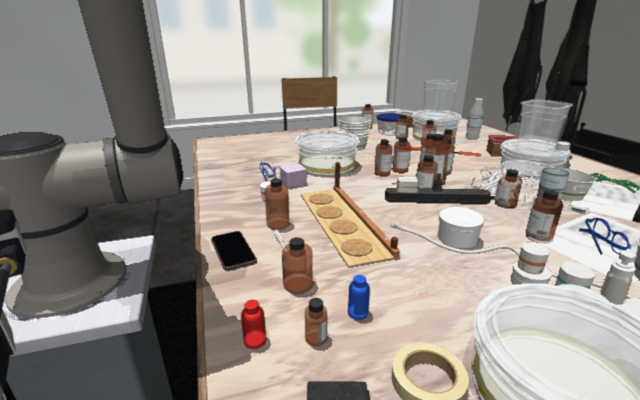

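Top view: the pads are at about (254,196), (282,197), (309,195) and (340,195), with the posts near (236,173) and (352,172). In the side view the left post is tall and the right one, at (394,245), is short.

Candidates:
- **Jar:** white thing at (231,240).
- **Large amber bottles:** (284,240) and (368,242).
- **Small amber bottle:** (415,243). The blue one (402,215) and red one (409,275) are decoys.

I'll check these in an enlarged crop.

```bash
python3 - <<'E'
import cv2,numpy as np
t=cv2.imread("pics/top0.png");s=cv2.imread("pics/side0.png")
a=cv2.resize(t[160:260,215:435],None,fx=3.6,fy=3.6,interpolation=cv2.INTER_CUBIC)[:290]
a=cv2.resize(t[160:260,215:435],(792,360),interpolation=cv2.INTER_CUBIC)
cv2.imwrite("pics/topc.png",a)
b=cv2.resize(s[155:355,235:415],(540,600),interpolation=cv2.INTER_CUBIC)
cv2.imwrite("pics/sidec.png",b)
E
```

```text
(no output)
```

View pics/topc.png

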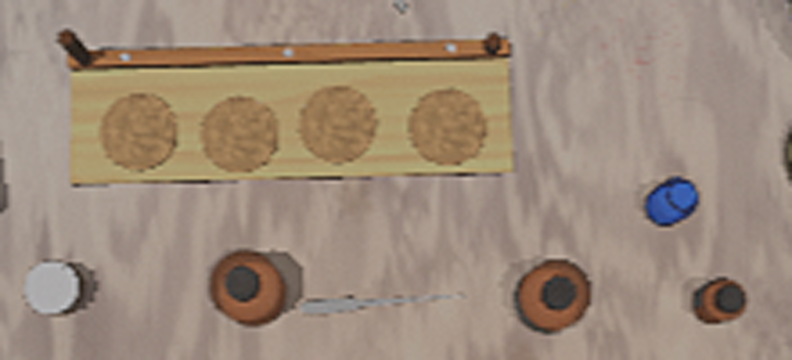

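View pics/sidec.png

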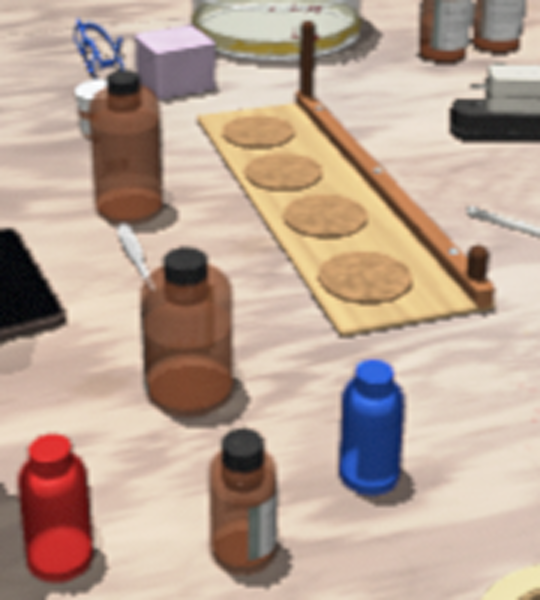

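The crops confirm it: 
- the jar is the white disc at (230,240)
- the left bottle (284,240) looks tallest and the right one (368,242) is the medium
- the small amber one is at (415,243)

The short post is at the right end, by pad d. Next I'll measure.

```bash
cat > h.py <<'E'
import cv2,numpy as np
from plant import *
def ray(c,uv):
    K,P=c["mtx"],c["pose"]
    d=np.array([(uv[0]-K[0,2])/K[0,0],-(uv[1]-K[1,2])/K[1,1],-1.])
    return P[:3,3],P[:3,:3]@d/np.linalg.norm(d)
def onz(c,uv,z):
    o,d=ray(c,uv); return o+d*(z-o[2])/d[2]
def tri(r1,r2):
    (o1,d1),(o2,d2)=r1,r2
    k=np.linalg.lstsq(np.c_[d1,-d2],o2-o1,rcond=None)[0]
    a,b=o1+k[0]*d1,o2+k[1]*d2
    return (a+b)/2,np.linalg.norm(a-b)
def proj(c,p):
    q=np.linalg.inv(c["pose"])@np.r_[p,1]; K=c["mtx"]
    return K[0,0]*q[0]/-q[2]+K[0,2],-K[1,1]*q[1]/-q[2]+K[1,2]
def blobs(c,kind,box,minA=15):
    x0,y0,x1,y1=box
    im=cv2.resize(c["image"][y0:y1,x0:x1],None,fx=4,fy=4,interpolation=cv2.INTER_CUBIC)
    h=cv2.cvtColor(im,cv2.COLOR_RGB2HSV).astype(int);H,S,V=h[...,0],h[...,1],h[...,2]
    m={"cap":(V<75)&(S<90),"cork":(H>9)&(H<19)&(S>95)&(V>125),"amber":(S>100)&(V<170)&((H<12)|(H>170)),"lid":(S<28)&(V>140)}[kind]
    m=cv2.morphologyEx(m.astype(np.uint8),cv2.MORPH_OPEN,np.ones((5,5)))
    n,_,st,ce=cv2.connectedComponentsWithStats(m)
    return [((ce[i]+.5)/4-.5+[x0,y0],st[i,4]/16,st[i,2:4]/4) for i in range(1,n) if st[i,4]/16>minA]
E
python3 - <<'E'
from h import *
np.set_printoptions(precision=1,suppress=True)
t,s=capture("top"),capture("side")
for c,n,B in((t,"top",{"cap":(270,225,430,260),"cork":(240,183,355,207),"lid":(222,230,242,250),"amber":(270,225,430,260)}),(s,"side",{"cap":(260,170,330,315),"cork":(305,190,375,258),"amber":(260,170,330,350)})):
    for k,b in B.items():
        for ce,a,wh in blobs(c,k,b): print(n,k,ce,a,wh,onz(c,ce,12) if k=="cork" else "")
def pc(x,y):return x/4.4,y
capT=[(t_[0]) for t_ in blobs(t,"cap",(270,225,430,260))]
capS=[(t_[0]) for t_ in blobs(s,"cap",(260,170,330,315))]
for a in capT:
  for b in capS:
    p,e=tri(ray(t,a),ray(s,b))
    if e<12: print("tri",a,b,p,e)
for px in((0,0),):
  pass
E
```

```text
top cap [282.  238.3] 64.0625 [8.8 9.2] 
top cap [369.8 240.9] 63.5 [8.8 9.2] 
top cap [417.4 242.6] 44.6875 [7.5 7.2] 
top cork [308.3 193.9] 365.0625 [21.8 21.8] [616.3  34.6  12. ]
top cork [339.  194.9] 361.6875 [22.8 20.8] [609.9 -67.1  12. ]
top cork [253.1 196. ] 361.1875 [21.8 21.5] [614.8 218.1  12. ]
top cork [281.  196.7] 352.75 [22. 20.] [609.6 125.2  12. ]
top lid [228.6 239.4] 171.8125 [14.5 14.5] 
top amber [284.  240.1] 248.625 [20.5 20.5] 
top amber [368.1 241.8] 220.375 [19.5 19.5] 
top amber [412.9 244. ] 66.0 [11.8 11.8] 
side cap [275.9 182.3] 66.0 [10.8  7.5] 
side cap [296.5 243.7] 133.5 [13.5 11.8] 
side cap [315.4 305. ] 151.5625 [13.2 13.8] 
side cork [357.8 209.7] 214.125 [37.5 40.8] [685.9 108.1  12. ]
side cork [320.8 198.6] 255.75 [26.  13.8] [611.6 210.9  12. ]
side cork [329. 212.] 302.1875 [27. 14.] [606.  119.4  12. ]
side cork [342.8 226.6] 372.3125 [30. 16.] [612.5  29.5  12. ]
side cork [356.3 247.2] 483.875 [32.8 19.5] [607.2 -71.9  12. ]
side cork [307.5 250.7] 64.1875 [ 6.5 14. ] [496.6 -52.8  12. ]
side amber [276.7 206.4] 898.4375 [26.2 45.2] 
side amber [297.3 269.1] 1221.4375 [30.2 49.8] 
side amber [313.7 325.1] 536.6875 [21.  39.5] 
side amber [261.9 321.8] 113.6875 [ 5.8 29.2] 
side amber [262.9 342.2] 29.75 [ 6.2 10.8] 
tri [282.  238.3] [275.9 182.3] [463.4 113.6 119.3] 0.20347570112419955
tri [369.8 240.9] [296.5 243.7] [ 449.1 -150.7   95.9] 0.7386156125636095
tri [417.4 242.6] [315.4 305. ] [ 441.2 -300.9   71.1] 0.5255336680482052
```

```bash
python3 - <<'E'
from h import *
c=capture("top")
print(onz(c,[228.6,239.4],45),proj(c,[463,113,0]))
E
python3 -m inch '[0,0,-0.08,0,0,0,-0.4,0,0,-0.08,0,0,0,-0.4,0,0,-0.08,0,0,0,-0.4,0,0,-0.08,0,0,0,-0.4,0,0,-0.08,0,0,0,-0.4,0,0,-0.08,0,0,0,-0.4,0,0,-0.08,0,0,0,-0.4,0,0,-0.08,0,0,0,-0.4,0,0,-0.08,0,0,0,-0.4,0,0,-0.08,0,0,0,-0.4]'
python3 -m inch '[0,0,-0.075,0,0,0,-0.4,0,0,0,0,0.045,0,-0.4,0,0,0,0,0.045,0,-0.4,0,0,0,0,0.045,0,-0.4,0,0,0,0,0.045,0,-0.4,0,0,0,0,0.045,0,-0.4,0,0,0,0,0.045,0,-0.4,0,0,0,0,0.045,0,-0.4,0,0,0,0,0.045,0,-0.4,0,0,0,0,0,0,-0.4]'
```

```text
[470.5758136  290.90391987  45.        ] (np.float64(285.76085562058876), np.float64(241.0658603822369))
time: 1.08
tool_pos: [134.4, -507.4, 237.6]
tcp_rot: [-3.142, -0.0, 1.465]
contact_force: [-0.6, 0.3, 0.8]
grip_width: 64.2
finger_force: 0.0
time: 1.92
tool_pos: [428.3, -505.8, 236.4]
tcp_rot: [3.139, -0.001, 1.576]
contact_force: [0.2, -0.1, -0.4]
grip_width: 64.4
finger_force: 0.0
```

```bash
python3 -m inch '[0,0,0,0.043,0.016,0,-0.4,0,0,0,0.043,0,0,-0.4,0,0,0,0.043,0,0,-0.4,0,0,0,0.043,0,0,-0.4,0,0,0,0.043,0,0,-0.4,0,0,0,0.041,0,0,-0.4,0,0,0,0,0,0.04,-0.4,0,0,0,0,0,0.04,-0.4,0,0,0,0,0,0.04,-0.4,0,0,0,0,0,0,-0.4]'
python3 - <<'E'
from h import *
c,s=capture("top"),capture("side")
a=cv2.resize(s["image"][200:360,220:420],(600,480)); b=cv2.resize(c["image"][190:290,370:470],(480,480))
cv2.imwrite("pics/p1.png",np.hstack([a,b])[:,:,::-1][:, :1080]); cv2.imwrite("pics/p1.png",cv2.resize(np.hstack([a,b]),(800,356))[:,:,::-1])
E
```

```text
time: 2.75
tool_pos: [432.3, -299.9, 136.5]
tcp_rot: [-3.134, -0.007, 1.572]
contact_force: [-1.4, -0.2, -1.1]
grip_width: 64.0
finger_force: 0.0
```

View pics/p1.png

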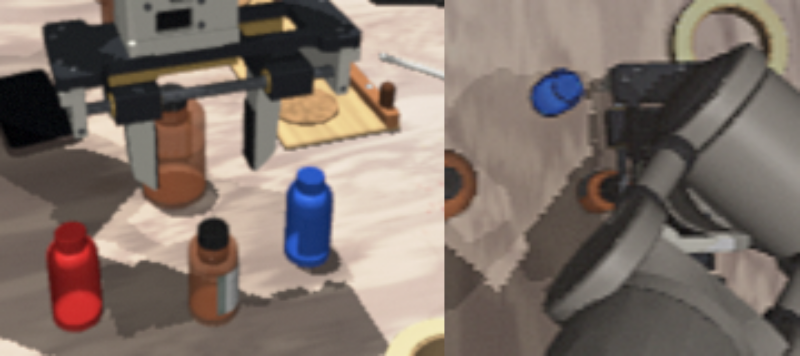

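Picture: the fingers straddle the small amber bottle's line. The red bottle, the blue bottle and the bottle itself are all clear. Descending.

```bash
python3 -m inch '[0,0,0,0,0.01,0,-0.4,0,0,0,0,0,0.03,-0.4,0,0,0,0,0,0.03,-0.4,0,0,0,0,0,0.03,-0.4,0,0,0,0,0,0.03,-0.4,0,0,0,0,0,0.005,-0.4,0,0,0,0,0,0,-0.4,0,0,0,0,0,0,-0.4]'
python3 -m inch '[0,0,0,0,0,0,0.8,0,0,0,0,0,0,0.8,0,0,0,0,0,0,0.8,0,0,0,0,0,0,0.8,0,0,0,0,0,0,0.8,0,0,0,0,0,0,0.8]'
```

```text
time: 3.52
tool_pos: [444.4, -303.6, 43.5]
tcp_rot: [3.139, 0.002, 1.571]
contact_force: [-0.5, -0.4, -0.3]
grip_width: 64.1
finger_force: 0.0
time: 4.02
tool_pos: [443.1, -302.8, 42.3]
tcp_rot: [3.141, 0.001, 1.571]
contact_force: [-1.2, 0.0, 5.7]
grip_width: 36.5
finger_force: 30.0
```

```bash
python3 -m inch '[0,0,0,0,0,-0.02,0.8,0,0,0,0,0,-0.04,0.8,0,0,0,0,0,-0.04,0.8,0,0,0,0,0,-0.04,0.8,0,0,0,0,0,-0.04,0.8,0,0,0,0.03,0.02,-0.015,0.8,0,0,0,0.04,0.025,0,0.8,0,0,0,0.04,0.025,0,0.8,0,0,0,0.04,0.025,0,0.8,0,0,0,0.04,0.025,0,0.8]'
python3 -m inch '[0,0,0,0.04,0.025,0,0.8,0,0,0,0.04,0.025,0,0.8,0,0,0,0.04,0.025,0,0.8,0,0,0,0.04,0.02,0,0.8,0,0,0,0.04,0.02,0,0.8,0,0,0,0.03,0.006,0,0.8,0,0,0,0,0,0,0.8,0,0,0,0,0,0,0.8]'
```

```text
time: 4.85
tool_pos: [539.5, -149.0, 197.7]
tcp_rot: [3.142, -0.0, 1.571]
contact_force: [0.1, -0.5, -0.5]
grip_width: 36.2
finger_force: 29.9
time: 5.52
tool_pos: [635.5, 35.0, 197.0]
tcp_rot: [-3.14, 0.0, 1.574]
contact_force: [0.2, -1.0, -0.4]
grip_width: 36.5
finger_force: 29.9
```

```bash
python3 -m inch '[0,0,0,-0.003,-0.024,0,0.8,0,0,0,0,0,0.03,0.8,0,0,0,0,0,0.04,0.8,0,0,0,0,0,0.04,0.8,0,0,0,0,0,0.04,0.8,0,0,0,0,0,0.02,0.8,0,0,0,0,0,0,0.8,0,0,0,0,0,0,0.8]'
python3 - <<'E'
from h import *
o=get_obs();print(o["tool_pos"],o["contact_force"])
E
python3 -m inch '[0,0,0,0,0,0,0.8]'
```

```text
time: 6.18
tool_pos: [616.0, 29.9, 61.3]
tcp_rot: [-3.14, 0.0, 1.57]
contact_force: [0.6, 0.1, 0.4]
grip_width: 36.5
finger_force: 29.9
[616.01206157  29.91611108  61.30487745] [0.61296937 0.14816435 0.38349747]
time: 6.27
tool_pos: [617.5, 30.2, 63.3]
tcp_rot: [3.139, 0.0, 1.57]
contact_force: [0.1, -0.0, 0.5]
grip_width: 36.5
finger_force: 29.9
```

```bash
python3 -m inch '[0,0,0,0.003,0,0,0.8,0,0,0,0,0,0.005,0.8,0,0,0,0,0,0.002,0.8,0,0,0,0,0,0,0.8,0,0,0,0,0,0,0.8]'
python3 -m inch '[0,0,0,0,0,0.001,0.8,0,0,0,0,0,0,0.8]'
```

```text
time: 6.68
tool_pos: [616.5, 33.6, 56.2]
tcp_rot: [3.142, 0.0, 1.571]
contact_force: [0.7, -0.1, -1.1]
grip_width: 36.7
finger_force: 29.9
time: 6.85
tool_pos: [616.5, 33.5, 55.2]
tcp_rot: [-3.142, 0.0, 1.571]
contact_force: [1.1, -0.2, -1.6]
grip_width: 36.3
finger_force: 29.9
```

```bash
python3 -m inch '[0,0,0,0,0,0.001,0.8,0,0,0,0,0,0.001,0.8,0,0,0,0,0,0,0.8]'
python3 -m inch '[0,0,0,0,0,0,0.1,0,0,0,0,0,0,-0.2,0,0,0,0,0,0,-0.3,0,0,0,0,0,0,-0.3,0,0,0,0,0,0,-0.3]'
python3 -m inch '[0,0,0,0,0,-0.02,-0.3,0,0,0,0,0,-0.04,-0.3,0,0,0,0,0,-0.04,-0.3,0,0,0,0,0,-0.04,-0.3,0,0,0,0,0,-0.04,-0.3,0,0,0,-0.03,-0.03,0,-0.6,0,0,0,-0.04,-0.04,0,-0.8,0,0,0,-0.04,-0.04,0,-0.9,0,0,0,-0.04,-0.04,0,-0.9,0,0,0,-0.04,-0.04,0,-0.9]'
python3 -m inch '[0,0,0,-0.036,-0.018,0,-0.9,0,0,0,0,0,0,-0.9,0,0,0,0,0,0,-0.9]'
python3 - <<'E'
from h import *
c,s=capture("top"),capture("side")
a=cv2.resize(s["image"][150:310,220:420],(600,480)); b=cv2.resize(c["image"][160:260,215:435],(792,360))
cv2.imwrite("pics/p2.png",cv2.resize(np.hstack([a,cv2.resize(b,(1056,480))]),(800,232))[:,:,::-1])
E
```

```text
time: 7.1
tool_pos: [616.6, 33.5, 54.3]
tcp_rot: [3.141, 0.0, 1.571]
contact_force: [-2.1, 0.1, 3.9]
grip_width: 36.1
finger_force: 30.0
time: 7.52
tool_pos: [616.5, 33.5, 53.5]
tcp_rot: [-3.141, 0.0, 1.571]
contact_force: [-0.8, 0.1, 0.4]
grip_width: 59.1
finger_force: 0.0
time: 8.35
tool_pos: [473.1, -109.2, 197.7]
tcp_rot: [3.141, 0.0, 1.572]
contact_force: [0.4, -0.9, -0.0]
grip_width: 86.0
finger_force: 0.0
time: 8.6
tool_pos: [459.8, -138.5, 198.0]
tcp_rot: [3.141, 0.0, 1.568]
contact_force: [0.1, 0.3, -0.3]
grip_width: 87.1
finger_force: 0.0
```

View pics/p2.png

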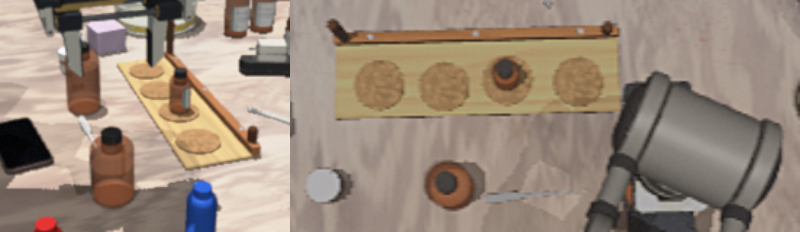

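The picture shows the small bottle upright on the third pad. Now the medium one.

```bash
python3 -m inch '[0,0,0,-0.015,-0.013,0,-1,0,0,0,0,0,0.03,-1,0,0,0,0,0,0.03,-1,0,0,0,0,0,0,-1,0,0,0,0,0,0,-1]'
python3 -m inch '[0,0,0,0,0,0.03,-1,0,0,0,0,0,0.03,-1,0,0,0,0,0,0.03,-1,0,0,0,0,0,0.022,-1,0,0,0,0,0,0,-1,0,0,0,0,0,0,-1]'
python3 -m inch '[0,0,0,0,0,0,0.6,0,0,0,0,0,0,0.6,0,0,0,0,0,0,0.6,0,0,0,0,0,0,0.6,0,0,0,0,0,0,0.6,0,0,0,0,0,0,0.6]'
```

```text
time: 9.12
tool_pos: [450.0, -148.0, 149.1]
tcp_rot: [-3.139, -0.001, 1.573]
contact_force: [-0.3, -0.0, 0.8]
grip_width: 91.6
finger_force: 0.0
time: 9.62
tool_pos: [450.8, -149.0, 60.8]
tcp_rot: [3.141, 0.0, 1.572]
contact_force: [0.4, 1.1, -0.2]
grip_width: 91.9
finger_force: 0.0
time: 10.12
tool_pos: [449.9, -149.3, 60.6]
tcp_rot: [3.141, 0.0, 1.571]
contact_force: [-1.0, -0.6, 4.1]
grip_width: 59.5
finger_force: 30.0
```

```bash
python3 -m inch '[0,0,0,0,0,-0.02,0.6,0,0,0,0,0,-0.04,0.6,0,0,0,0,0,-0.04,0.6,0,0,0,0,0,-0.04,0.6,0,0,0,0,0,-0.04,0.6,0,0,0,0.03,0.02,-0.01,0.6,0,0,0,0.04,0.02,0,0.6,0,0,0,0.04,0.02,0,0.6,0,0,0,0.04,0.025,0,0.6,0,0,0,0.04,0.025,0,0.6]'
python3 -m inch '[0,0,0,0.04,0.02,0,0.6,0,0,0,0.04,0.02,0,0.6,0,0,0,0.04,0.025,0,0.6,0,0,0,0.025,0.015,0,0.6,0,0,0,0.01,0.01,0,0.6,0,0,0,0,0,0,0.6,0,0,0,0,0,0,0.6]'
```

```text
time: 10.95
tool_pos: [538.1, 4.4, 212.1]
tcp_rot: [-3.141, 0.0, 1.571]
contact_force: [1.2, -0.8, -1.6]
grip_width: 58.8
finger_force: 30.0
time: 11.53
tool_pos: [609.4, 127.0, 211.2]
tcp_rot: [-3.14, 0.001, 1.572]
contact_force: [-0.1, -1.3, -2.2]
grip_width: 59.3
finger_force: 30.0
```

Target TCP z is 60.6 + 12 ≈ 73, so go down 136.

```bash
python3 -m inch '[0,0,0,0,0,0.03,0.6,0,0,0,0,0,0.04,0.6,0,0,0,0,0,0.04,0.6,0,0,0,0,0,0.04,0.6,0,0,0,0,0,0.015,0.6,0,0,0,0,0,0,0.6,0,0,0,0,0,0,0.6]'
python3 -m inch '[0,0,0,0,0,0.002,0.6,0,0,0,0,0,0,0.6]'
```

```text
time: 12.12
tool_pos: [610.0, 126.1, 80.8]
tcp_rot: [3.142, 0.0, 1.57]
contact_force: [0.6, 0.8, -1.6]
grip_width: 59.0
finger_force: 30.0
time: 12.28
tool_pos: [611.0, 126.8, 80.7]
tcp_rot: [3.138, -0.0, 1.571]
contact_force: [-0.7, -0.8, -1.6]
grip_width: 58.8
finger_force: 30.0
```

```bash
python3 -m inch '[0,0,0,0,0,0.003,0.6,0,0,0,0,0,0.002,0.6,0,0,0,0,0,0,0.6,0,0,0,0,0,0,0.6]'
python3 -m inch '[0,0,0,0,0,0.0015,0.6,0,0,0,0,0,0.0015,0.6,0,0,0,0,0,0,0.6]'
```

```text
time: 12.62
tool_pos: [609.8, 126.9, 74.7]
tcp_rot: [3.141, 0.0, 1.571]
contact_force: [-0.2, 0.3, -1.9]
grip_width: 59.1
finger_force: 30.0
time: 12.87
tool_pos: [609.9, 126.9, 72.6]
tcp_rot: [3.141, 0.0, 1.571]
contact_force: [-1.2, -0.4, 1.9]
grip_width: 59.1
finger_force: 30.0
```

```bash
python3 -m inch '[0,0,0,0,0,0,0.2,0,0,0,0,0,0,-0.4,0,0,0,0,0,0,-0.8,0,0,0,0,0,0,-0.8,0,0,0,0,0,0,-0.8]'
python3 -m inch '[0,0,0,0,0,-0.02,-0.8,0,0,0,0,0,-0.04,-0.8,0,0,0,0,0,-0.04,-0.8,0,0,0,0,0,-0.04,-0.8,0,0,0,0,-0.03,-0.02,-1,0,0,0,0,-0.04,0,-1,0,0,0,-0.016,-0.04,0,-1,0,0,0,0,-0.04,0,-1,0,0,0,0,-0.033,0,-1,0,0,0,0,0,0,-1]'
python3 -m inch '[0,0,0,0,0,0,-1]'
python3 - <<'E'
from h import *
s=capture("side")
cv2.imwrite("pics/p3.png",cv2.resize(s["image"][100:310,200:430],(690,600))[:,:,::-1])
E
```

```text
time: 13.28
tool_pos: [609.8, 126.8, 71.9]
tcp_rot: [-3.142, 0.0, 1.571]
contact_force: [0.8, 0.5, -0.3]
grip_width: 79.6
finger_force: 0.0
time: 14.12
tool_pos: [458.6, 114.0, 200.0]
tcp_rot: [-3.138, 0.0, 1.572]
contact_force: [-0.5, 1.1, 0.2]
grip_width: 92.0
finger_force: 0.0
time: 14.2
tool_pos: [462.9, 114.1, 200.7]
tcp_rot: [3.141, 0.0, 1.572]
contact_force: [0.6, -0.5, 0.3]
grip_width: 91.9
finger_force: 0.0
```

View pics/p3.png

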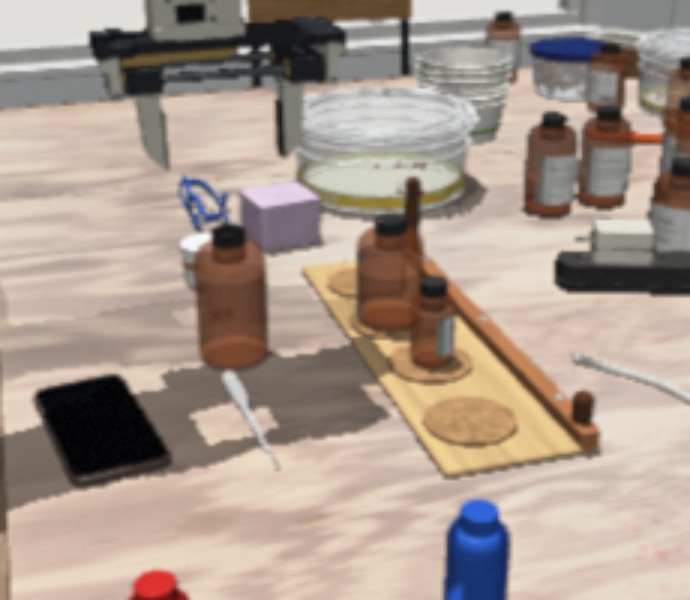

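The small and medium bottles stand on pads c and b, and the gripper is above the tall one.

```bash
python3 -m inch '[0,0,0,0,0,0.03,-1,0,0,0,0,0,0.03,-1,0,0,0,0,0,0.03,-1,0,0,0,0,0,0.03,-1,0,0,0,0,0,0.028,-1,0,0,0,0,0,0,-1,0,0,0,0,0,0,-1]'
python3 -m inch '[0,0,0,0,0,0,0.6,0,0,0,0,0,0,0.6,0,0,0,0,0,0,0.6,0,0,0,0,0,0,0.6,0,0,0,0,0,0,0.6,0,0,0,0,0,0,0.6]'
```

```text
time: 14.83
tool_pos: [463.9, 113.9, 80.9]
tcp_rot: [-3.139, 0.0, 1.571]
contact_force: [-0.2, 0.2, -0.2]
grip_width: 91.6
finger_force: 0.0
time: 15.33
tool_pos: [463.3, 114.0, 82.2]
tcp_rot: [3.141, 0.0, 1.571]
contact_force: [-1.5, -0.4, 4.7]
grip_width: 60.5
finger_force: 30.0
```

```bash
python3 -m inch '[0,0,0,0,0,-0.02,0.6,0,0,0,0,0,-0.04,0.6,0,0,0,0,0,-0.04,0.6,0,0,0,0.03,0,-0.04,0.6,0,0,0,0.04,0,-0.03,0.6,0,0,0,0.04,0.02,0,0.6,0,0,0,0.02,0.035,0,0.6,0,0,0,0,0.035,0,0.6,0,0,0,0,0.035,0,0.6,0,0,0,0,0.035,0,0.6]'
python3 -m inch '[0,0,0,0,0.029,0,0.6,0,0,0,0,0,0,0.6,0,0,0,0,0,0,0.6,0,0,0,0,0,0,0.6]'
```

```text
time: 16.17
tool_pos: [592.0, 218.6, 217.1]
tcp_rot: [-3.14, 0.0, 1.573]
contact_force: [0.2, -1.0, -3.6]
grip_width: 60.5
finger_force: 29.9
time: 16.5
tool_pos: [613.6, 218.0, 216.8]
tcp_rot: [-3.139, 0.0, 1.571]
contact_force: [-0.3, -0.6, -3.6]
grip_width: 59.9
finger_force: 29.9
```

Target z is about 94; go to 99 first.

```bash
python3 -m inch '[0,0,0,0,0.001,0.03,0.6,0,0,0,0,0,0.04,0.6,0,0,0,0,0,0.04,0.6,0,0,0,0,0,0.025,0.6,0,0,0,0,0,0.013,0.6,0,0,0,0,0,0,0.6,0,0,0,0,0,0,0.6,0,0,0,0,0,0,0.6]'
python3 -m inch '[0,0,0,0,0,0.002,0.6,0,0,0,0,0,0,0.6,0,0,0,0,0,0,0.6]'
```

```text
time: 17.17
tool_pos: [616.3, 218.4, 101.5]
tcp_rot: [3.138, -0.001, 1.571]
contact_force: [0.3, 0.6, -2.7]
grip_width: 60.2
finger_force: 29.9
time: 17.42
tool_pos: [615.7, 218.1, 98.6]
tcp_rot: [3.14, -0.0, 1.571]
contact_force: [-0.4, 0.2, -2.5]
grip_width: 60.0
finger_force: 29.9
```

```bash
python3 -m inch '[0,0,0,0,0,0.003,0.6,0,0,0,0,0,0,0.6,0,0,0,0,0,0,0.6]'
python3 -m inch '[0,0,0,0,0,0.0015,0.6,0,0,0,0,0,0,0.6,0,0,0,0,0,0,0.6]'
python3 -m inch '[0,0,0,0,0,0.0015,0.6,0,0,0,0,0,0,0.6,0,0,0,0,0,0,0.6]'
```

```text
time: 17.67
tool_pos: [615.3, 218.0, 95.1]
tcp_rot: [-3.141, 0.0, 1.571]
contact_force: [0.5, -0.1, -2.7]
grip_width: 60.0
finger_force: 29.9
time: 17.92
tool_pos: [615.5, 218.1, 94.4]
tcp_rot: [3.141, -0.0, 1.571]
contact_force: [-1.0, 0.2, -1.1]
grip_width: 60.0
finger_force: 29.9
time: 18.17
tool_pos: [615.5, 218.3, 94.3]
tcp_rot: [3.141, -0.0, 1.571]
contact_force: [-4.6, -0.2, 6.2]
grip_width: 60.2
finger_force: 30.0
```

```bash
python3 -m inch '[0,0,0,0,0,0,0.2,0,0,0,0,0,0,-0.4,0,0,0,0,0,0,-0.7,0,0,0,0,0,0,-0.8,0,0,0,0,0,0,-0.8]'
python3 -m inch '[0,0,0,0,0,-0.02,-0.8,0,0,0,0,0,-0.04,-0.8,0,0,0,0,0,-0.04,-0.8,0,0,0,0,0,-0.03,-0.8,0,0,0,0.02,-0.03,0,-0.8,0,0,0,0.03,-0.04,0,-0.6,0,0,0,0.03,-0.04,0,-0.6,0,0,0,0.01,-0.04,0,-0.6,0,0,0,0,-0.031,0,-0.6,0,0,0,0,0,0,-0.6]'
python3 -m inch '[0,0,0,0,0,0.03,-0.6,0,0,0,0,0,0.03,-0.6,0,0,0,0,0,0.03,-0.6,0,0,0,0,0,0,-0.6,0,0,0,0,0,0,-0.6]'
python3 - <<'E'
from h import *
s,c=capture("side"),capture("top")
a=cv2.resize(s["image"][140:270,230:410],(415,300)); b=cv2.resize(c["image"][160:260,190:320],(385,300))
cv2.imwrite("pics/p4.png",np.hstack([a,b])[:,:,::-1])
E
```

```text
time: 18.58
tool_pos: [615.5, 218.0, 92.8]
tcp_rot: [3.141, 0.0, 1.571]
contact_force: [0.9, -0.0, 0.0]
grip_width: 79.3
finger_force: 0.0
time: 19.42
tool_pos: [466.0, 290.8, 196.9]
tcp_rot: [-3.139, 0.001, 1.575]
contact_force: [1.2, 0.7, 0.8]
grip_width: 73.4
finger_force: 0.0
time: 19.83
tool_pos: [470.6, 289.6, 124.2]
tcp_rot: [-3.14, 0.001, 1.571]
contact_force: [-0.1, 0.5, 1.6]
grip_width: 73.6
finger_force: 0.0
```

View pics/p4.png

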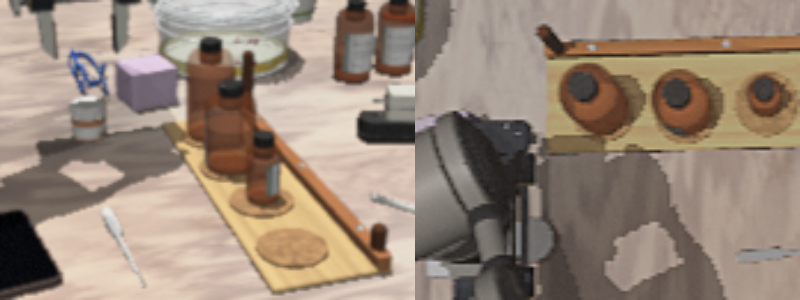

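The three bottles stand on their pads, and the jar is between the fingers, so I'll descend.

```bash
python3 -m inch '[0,0,0,0.001,0,0.03,-0.6,0,0,0,0,0,0.03,-0.6,0,0,0,0,0,0.03,-0.6,0,0,0,0,0,0.02,-0.6,0,0,0,0,0,0.01,-0.6,0,0,0,0,0,0,-0.6,0,0,0,0,0,0,-0.6,0,0,0,0,0,0,-0.6]'
python3 -m inch '[0,0,0,0,0,0,0.7,0,0,0,0,0,0,0.7,0,0,0,0,0,0,0.7,0,0,0,0,0,0,0.7,0,0,0,0,0,0,0.7,0,0,0,0,0,0,0.7]'
```

```text
time: 20.6
tool_pos: [471.7, 291.3, 30.5]
tcp_rot: [3.139, -0.001, 1.571]
contact_force: [1.0, -0.5, 0.1]
grip_width: 73.6
finger_force: 0.0
time: 21.1
tool_pos: [470.7, 290.8, 29.1]
tcp_rot: [3.141, -0.0, 1.571]
contact_force: [-0.9, -0.4, 1.8]
grip_width: 44.9
finger_force: 30.0
```

```bash
python3 -m inch '[0,0,0,0,0,-0.02,0.7,0,0,0,0,0,-0.04,0.7,0,0,0,0,0,-0.04,0.7,0,0,0,0,0,-0.04,0.7,0,0,0,-0.03,0,-0.04,0.7,0,0,0,-0.045,0,-0.02,0.7,0,0,0,-0.045,0,0,0.7,0,0,0,-0.045,0,0,0.7,0,0,0,-0.045,0,0,0.7,0,0,0,-0.045,0,0,0.7]'
python3 -m inch '[0,0,0,-0.045,0,0,0.7,0,0,0,-0.045,0,0,0.7,0,0,0,-0.045,0.02,0,0.7,0,0,0,-0.04,0.03,0,0.7,0,0,0,-0.017,0.04,0,0.7,0,0,0,0,0.04,0,0.7,0,0,0,0,0.03,0,0.7,0,0,0,0,0.014,0,0.7,0,0,0,0,0,0,0.7,0,0,0,0,0,0,0.7]'
python3 -m inch '[0,0,0,0,0,0,0.7,0,0,0,0,0,0,0.7]'
```

```text
time: 21.93
tool_pos: [470.2, 85.3, 189.0]
tcp_rot: [3.141, 0.0, 1.572]
contact_force: [0.4, -0.1, -0.6]
grip_width: 45.4
finger_force: 30.0
time: 22.77
tool_pos: [609.5, -66.6, 188.1]
tcp_rot: [-3.14, -0.0, 1.572]
contact_force: [-0.1, 0.2, -1.4]
grip_width: 45.5
finger_force: 30.0
time: 22.93
tool_pos: [609.0, -66.6, 189.0]
tcp_rot: [-3.141, 0.0, 1.571]
contact_force: [-0.6, 0.6, 0.5]
grip_width: 45.5
finger_force: 30.0
```

Target z is about 40.5; go to 45 first (down 144).

```bash
python3 -m inch '[0,0,0,-0.0005,0.001,0.03,0.7,0,0,0,0,0,0.04,0.7,0,0,0,0,0,0.04,0.7,0,0,0,0,0,0.04,0.7,0,0,0,0,0,0.02,0.7,0,0,0,0,0,0.01,0.7,0,0,0,0,0,0,0.7,0,0,0,0,0,0,0.7,0,0,0,0,0,0,0.7]'
python3 -m inch '[0,0,0,0,0,0.002,0.7,0,0,0,0,0,0,0.7,0,0,0,0,0,0,0.7]'
python3 -m inch '[0,0,0,0,0,0.0015,0.7,0,0,0,0,0,0,0.7,0,0,0,0,0,0,0.7]'
```

```text
time: 23.68
tool_pos: [611.7, -67.4, 46.8]
tcp_rot: [3.138, 0.001, 1.571]
contact_force: [1.1, -0.8, 0.3]
grip_width: 44.9
finger_force: 30.0
time: 23.93
tool_pos: [611.0, -67.2, 44.1]
tcp_rot: [3.14, 0.0, 1.571]
contact_force: [-0.2, 0.1, -0.9]
grip_width: 45.7
finger_force: 30.0
time: 24.18
tool_pos: [610.7, -67.2, 42.1]
tcp_rot: [-3.142, 0.0, 1.571]
contact_force: [0.1, 0.1, -0.3]
grip_width: 45.1
finger_force: 30.0
```

```bash
python3 -m inch '[0,0,0,0,0,0.001,0.7,0,0,0,0,0,0,0.7,0,0,0,0,0,0,0.7]'
python3 -m inch '[0,0,0,0,0,0.001,0.7,0,0,0,0,0,0,0.7,0,0,0,0,0,0,0.7]'
python3 -m inch '[0,0,0,0,0,0,0.4,0,0,0,0,0,0,0,-0,0,0,0,0,0,-0.4,0,0,0,0,0,0,-0.4,0,0,0,0,0,0,-0.4]'
python3 -m inch '[0,0,0,0,0,-0.02,-0.4,0,0,0,0,0,-0.04,-0.4,0,0,0,0,0,-0.04,-0.4,0,0,0,0,0,-0.04,-0.4,0,0,0,0,0,-0.04,-0.4,0,0,0,-0.03,-0.03,0,-0.4,0,0,0,-0.04,-0.04,0,-0.4,0,0,0,-0.04,-0.04,0,-0.4,0,0,0,-0.04,-0.04,0,-0.4,0,0,0,-0.04,-0.04,0,-0.4]'
python3 -m inch '[0,0,0,-0.04,0,0,-0.4,0,0,0,-0.04,0,0,-0.4,0,0,0,-0.04,0,0,-0.4,0,0,0,-0.04,0,0,-0.4,0,0,0,0,0,0,-0.4]'
python3 - <<'E'
from h import *
np.set_printoptions(precision=1,suppress=True)
s,c=capture("side"),capture("top")
capT=blobs(c,"cap",(240,165,330,215)); capS=blobs(s,"cap",(300,130,370,230))
for a in capT:
  for b in capS:
    p,e=tri(ray(c,a[0]),ray(s,b[0]))
    if e<4: print(p,e)
for l in blobs(c,"lid",(325,180,350,205)): print("jar",l[2],onz(c,l[0],57))
a=cv2.resize(s["image"][140:270,290:420],(400,400)); b=cv2.resize(c["image"][160:220,225:365],(800,343))
cv2.imwrite("pics/p5.png",cv2.resize(np.hstack([cv2.resize(a,(343,343)),b]),(800,240))[:,:,::-1])
E
```

```text
time: 24.43
tool_pos: [610.7, -67.2, 41.2]
tcp_rot: [-3.141, 0.0, 1.571]
contact_force: [-0.4, -0.7, 0.6]
grip_width: 45.2
finger_force: 30.0
time: 24.68
tool_pos: [610.7, -67.2, 41.1]
tcp_rot: [3.141, 0.0, 1.571]
contact_force: [-2.6, 0.0, 4.7]
grip_width: 45.6
finger_force: 30.0
time: 25.1
tool_pos: [610.7, -67.1, 40.3]
tcp_rot: [-3.141, 0.0, 1.571]
contact_force: [0.2, -0.5, 0.0]
grip_width: 61.2
finger_force: 0.0
time: 25.93
tool_pos: [467.5, -209.9, 184.4]
tcp_rot: [3.141, 0.0, 1.572]
contact_force: [0.5, 0.0, 0.2]
grip_width: 64.7
finger_force: 0.0
time: 26.35
tool_pos: [468.5, -342.6, 184.2]
tcp_rot: [3.141, 0.003, 1.567]
contact_force: [-1.3, 1.2, -0.0]
grip_width: 64.5
finger_force: 0.0
[656.1 253.5 -56.2] 1.6474572970202304
jar [14.2 14.5] [611.1 -67.9  57. ]
```

View pics/p5.png

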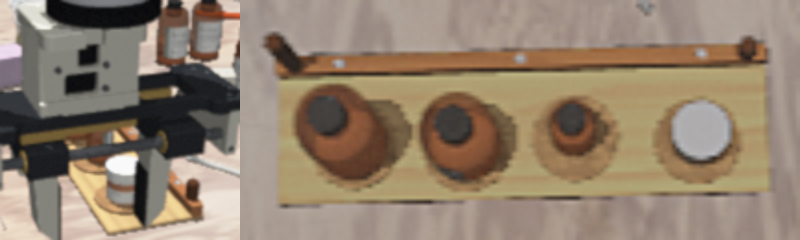

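All four stand on their pads in the right order. One numeric check of the bottle caps from the top view.

```bash
python3 - <<'E'
from h import *
np.set_printoptions(precision=1,suppress=True)
c=capture("top")
for a in blobs(c,"cap",(240,176,330,215)):
    print(a, [onz(c,a[0],z)[:2] for z in (131.3,108,83)])
E
```

```text
(array([246.3, 188.4]), np.float64(69.75), array([9.5, 9.5])) [array([616.1, 217.9]), array([621. , 222.3]), array([626.2, 227.1])]
(array([307.3, 189.2]), np.float64(40.6875), array([6.5, 7.5])) [array([608.2,  33.9]), array([612.9,  34.5]), array([618. ,  35.2])]
(array([277.9, 190.7]), np.float64(63.8125), array([9. , 9.2])) [array([606.3, 122.6]), array([611., 125.]), array([616. , 127.7])]
```

Every container is within about 2 mm of its pad centre: the tall bottle at (616,218), the medium at (611,125), the small at (618,35) and the jar at (611,-68).

```bash
python3 -c "from plant import *;print(close_job())"
```

```text
the job is handed in; nothing more can be done
None
```

I handed the job in: from the short post at the right end, the pads hold the jar, small, medium and tall bottle, each upright, released and about 2 mm from its pad centre by the top camera; the judge's verdict was not shown.

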